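# Present a cold chisel under the inspection lamp

### The job

Get the cold chisel ready for a look at its edge: first set the lamp's dimmer lever straight up, then draw the cold chisel (the long bare bar of flat steel, not the shorter round punch or the wooden-handled file) out of the leaning rack, turn it level and bring its cutting edge over the round steel plate by the lamp, about 25 cm above the bench. Finish while still holding it there, level and still in the gripper, touching nothing else; leave the lever straight up and all the other things where they are.

Things in the scene. Friction and masses are not known exactly. Their poses are not given: they have to be found in the camera images.
- chisel: Cold chisel: bare steel bar 200 mm long, 18 (x) by 13 mm (y), 0.36 kg, balance point 108 mm from the edge. Origin: middle of the cutting edge (line along y); z runs to the flat head; the last 35 mm taper in x to the edge. Starts edge down in a rack socket, head leaning about 43 degrees from vertical to the rack's -x, lowest 80 mm inside. The faces across y stand upright, 13 mm apart: pinch there.
- chisel_edge (a point): Middle of the chisel's cutting edge (same point as the chisel's origin).
- chisel_head (a point): Middle of the chisel's head end, 200 mm from the edge.
- rack: Fixed dark steel rack, base 120 x 200 x 8 mm, origin centre of its underside, z up. Three tube sockets along y at -80, 0, 80 mm lean 40 degrees, mouths to -x: 80 mm deep, inside 20.5 x 17 mm (y), walls 3 mm, floor centre at x 50, z 30 mm, mouth centre at x -1, z 91 mm. One tool in each, which one varies; tools slide out along the socket with 2 to 4 mm play.
- file: File with a bulbous round wooden handle up to 29 mm thick, 200 mm long in all, standing in another socket of the rack; leave it. Origin at its foot, z along the tool to the handle.
- punch: Round steel punch, 17 mm thick where it shows, 146 mm long, standing in another socket; leave it. Origin at its foot, z along the tool to its head.
- blank: Fixed round plate of bare steel lying on the bench, 180 mm across, 8 mm thick; origin at the centre of its underside, z up. A lamp is fixed to it: foot 80 mm across at x = +110, y = -130 mm in its frame, lamp head 90 mm across reaching up to 225 mm height, leaning over to 80 mm from the plate's centre axis at the nearest.
- dimmer_box: Fixed grey box of the lamp's dimmer, 120 x 85 x 55 mm (x, y, z), origin at the centre of its underside, z up; the lever stands on its top in the middle and swings along the box's x.
- dimmer (a joint): Dimmer lever angle, 0 to 1.2 rad: 0 leans 0.6 rad from vertical towards the box's -x, 0.6 is straight up, 1.2 leans 0.6 rad towards +x. Friction of about 0.08 N m holds it where it is left. It starts between 0 and 0.3.
- dimmer_tip (a point): Centre of the round black ball (26 mm across) at the end of the lever, 80 mm from the hinge; stalk 10 mm thick.
- dimmer_hinge (a point): Hinge of the lever: top middle of the box, 55 mm above the bench; the axis runs along the box's y.
- can: Grey spray can, 58 mm across, 150 mm tall, loose; leave it. Origin at the centre of its underside.
- mug: Steel mug, 76 mm across, 85 mm tall, loose; leave it. Origin at the centre of its underside.
- wrench: Wrench 160 mm long lying flat, loose; leave it.
- hammer: Hammer 210 mm long lying on the bench, loose; leave it.
- collar: Steel collar 56 mm across, 14 mm high, loose; leave it.
- offcut: L-shaped steel offcut about 90 x 90 x 6 mm, loose; leave it.
There are look-alikes about, which are no part of the job. Leave any yellow look-alike of the punch alone.

How it is judged:
On the way, in this order (a step that is already met when the one before it is completed fails the run):
1. the dimmer lever stands straight up, at rest (value of joint dimmer between 0.45 and 0.75 rad and velocity of joint dimmer between -0.05 and 0.05 rad/s), for 0.2 s.
2. the chisel is drawn out of the rack in the gripper (height (world z) of chisel_edge above 0.12 m and contact force between chisel and rack below 0.1 N and contact force between chisel and the fingers above 1 N), for 0.1 s.
At the end, for the whole second after the job is handed in: Lever within 0.15 rad of straight up; the chisel held in the gripper and still, its long axis within 0.2 rad of level, its edge over the round plate (within 90 mm of its centre seen from above) and 18 to 32 cm above the bench, touching nothing but the gripper; nothing else moved more than 30 mm (value of joint dimmer between 0.45 and 0.75 rad and height (world z) of chisel_edge between 0.18 and 0.32 m and height (world z) of chisel_head above 0.17 m and angle between chisel's own z axis and vertical between 1.3708 and 1.7708 rad and horizontal distance between chisel_edge and blank below 0.09 m and contact force between chisel and the fingers above 1 N and contact force between chisel and rack below 0.1 N and contact force between chisel and blank below 0.1 N and contact force between chisel and file below 0.1 N and contact force between chisel and punch below 0.1 N and contact force between chisel and can below 0.1 N and contact force between chisel and dimmer_box below 0.1 N and linear speed of chisel below 0.03 m/s and angular speed of chisel below 0.15 rad/s); the arm keeps its last pose, push and grip.
It fails at once if the file or the punch is moved more than 30 mm (distance of any of file, punch from where it was at the start of the episode above 0.03 m).
It fails at once if a loose thing lying or standing on the bench is moved more than 30 mm (distance of any of can, mug, wrench, hammer, collar, offcut from where it was at the start of the episode above 0.03 m).
It also fails if it takes over 54 s, if anything falls off the work surface, if the arm or the gripper's body presses on something with over 40 N, if the wrist force passes 120 N, or if a joint passes its speed limit or range.

### The arm

A 6-joint arm with a two-finger parallel gripper is mounted at the origin on the work surface. World frame = base frame: x ahead of the robot, y to its left, z up, the work surface at z = 0. Lengths are in m, angles in rad, forces in N, time in s.
With the tool pointing down it reaches from about 0.25 to 0.725 m from the base axis. Payload 9.7 kg.
Tool frame: the origin (TCP) lies at the very end of the fingers, on their centre line; the grasp point (between the pads) lies 19 mm behind it; z points along the fingers, y is the line along which they close (so a half turn about z gives the same grasp; the last joint's range is limited). The gripper opens to 85 mm and grips with 20 to 120 N. Pads are 22 mm wide; open, the fingers measure 114 mm over their backs; the gripper's body (76 mm by 85 mm) begins 54 mm behind the grasp point. The pads swing forward as they close: fully open they stand 13 mm farther back than shut.
Start: joints at [-1.155, 0.087, 0.176, 1.66, 0, 1.571], TCP at [0.222, -0.503, 0.211] pointing down, gripper open.
Joint ranges: [-3.13, 3.13], [-0.85, 1.81], [-1.15, 1.24], [-2.2, 2.28], [-1.44, 1.52], [-3.14, 3.14]. Speed limits (rad/s): [2.22, 2.22, 2.57, 3.14, 3.14, 3.14].

### API

Orientations are given as a rotation vector (axis times angle).
In Python, from bench import robot gives the robot as it stands.
- The arm moves only by the tool drive_tool, never from a script. Its argument "motion" is a list of rows, each a list of 6 numbers: the shift along the tool's x, y, z in mm, then the turn, a rotation vector about the tool's x, y, z in degrees. A call has 1 to 12 rows; each row shifts and turns the commanded pose from where the row before left it, along the tool's axes as they then stand; what a row does not reach is not made up. A row lasts 1/12 s, in which the tool goes at most 41.7 mm and 7.16 degrees, less where a joint would pass 70% of its speed; a pose out of reach is approached as far as the arm can. A call with a gripper value outside its range is refused whole. "hand" is the finger opening in mm, from 0 to 85.4, set as the call begins (left out, the last holds). The fingers move at their own pace and stop on an object; "newtons" is the grip in N (left out, the last holds). Time passes only in rows, so rows that do not move let the fingers close. It gives the time, the measured TCP pose, the force, the opening and the grip force at its end, in the units of the state.
- robot.observe(): the state, without advancing time (a new reading comes with each control period).
- robot.grab_frame(name): name is "side" or "top"; returns (picture, depth): 480x640x3 uint8, red, green, blue; 480x640 float32, m along the optical axis (not along the pixel's ray), 0 where there is no reading.
- robot.get_calibration(name): a dict with "vertical_fov" (degrees; the focal length in pixels is half the picture's height over the tangent of half this angle, whatever the lens; pixels are square), "cx", "cy" (the principal point, pixels), "R" (3x3) and "t" (3): a world point X has camera coordinates R X + t. Camera axes: x right, y down, z forward; pixel columns grow to the right and rows downward; lengths in m; the calibration is good to about 2 mm. A picture is of the moment at which its call begins. get_calibration takes no time and is no camera call.
- robot.job_done(): hands the job in; it is judged then, once.
The state is a dict: "t": time; "q": joint angles; "qvel": joint speeds; "tau": joint torques, N m; "tool_pos": TCP position; "tcp_rot": TCP orientation; "ft_force": force on the tool from outside, world axes, zero at the start; "torque": the same for the moment, N m; "grip_width": finger opening in m; "grip_force": force on a finger pad.
Only numpy, scipy, OpenCV 4.12 (cv2) and the standard library are available. Lean on these libraries where they do the work, as an engineer would, in place of code of your own. Each camera call takes 0.05 s, during which the arm holds its last target. There are 200 camera calls.

## Working session

There is one attempt and no reset: what is moved stays moved. The work goes in short steps, Python scripts to look and compute and a tool call to move; the robot and the scene stay as the last step left them, time stands still between calls to the robot, and variables do not carry over. Pictures are saved under pics/ and viewed, at most 10 in all, crops included, and the job is handed in when it is done.

Besides the shell and the picture viewer there is one more tool, called by a JSON object that holds its "fn" and its "kwargs", one argument or row to a line. drive_tool: Moves the arm, as the interface text tells. Its arguments: {"type":"object","properties":{"motion":{"type":"array"},"hand":{"type":"number"},"newtons":{"type":"number"}},"required":["motion"]}

```bash
mkdir -p pics; ls
cat > h.py <<'E'
import numpy as np,cv2
from bench import robot
def grab(n):
    im,d=robot.grab_frame(n); np.savez('%s.npz'%n,im=im,d=d); return im,d
def load(n):
    z=np.load('%s.npz'%n); return z['im'],z['d']
def cal(n):
    c=robot.get_calibration(n); f=240/np.tan(np.radians(c['vertical_fov'])/2)
    return f,c['cx'],c['cy'],np.array(c['R']),np.array(c['t'])
def cloud(n,d):
    f,cx,cy,R,t=cal(n); v,u=np.mgrid[0:480,0:640]
    P=np.stack([(u-cx)/f*d,(v-cy)/f*d,d],-1)
    return (P-t)@R
def proj(n,X):
    f,cx,cy,R,t=cal(n); p=R@np.array(X)+t; return p[0]/p[2]*f+cx,p[1]/p[2]*f+cy
E
python3 - <<'E'
from h import *
for n in('side','top'):
    im,d=grab(n); cv2.imwrite(f'pics/{n}0.png',im[:,:,::-1])
    f,cx,cy,R,t=cal(n); print(n,f,cx,cy,(-R.T@t).round(3),R.round(2).tolist(),(d==0).mean(), {k:v for k,v in robot.get_calibration(n).items() if k not in 'Rt'})
print(robot.observe())
E
```

```text
pics
side 461.9267340571848 324.7948765328958 239.63275011995668 [0.121 0.75  0.792] [[-0.87, -0.5, 0.01], [-0.32, 0.54, -0.78], [0.38, -0.68, -0.62]] 0.0040104166666666665 {'vertical_fov': 54.90943053297203, 'cx': 324.7948765328958, 'cy': 239.63275011995668}
top 589.7500895788995 318.93138651294936 236.71021644671646 [0.309 0.024 1.504] [[0.03, -1.0, 0.0], [-0.99, -0.03, -0.15], [0.15, 0.0, -0.99]] 0.004091796875 {'vertical_fov': 44.28793107867853, 'cx': 318.93138651294936, 'cy': 236.71021644671646}
{'t': 0.1, 'q': array([-1.15500499e+00,  8.73691068e-02,  1.75211720e-01,  1.65979062e+00,
       -1.20725934e-05,  1.57080145e+00]), 'qvel': array([-0.00198339, -0.00196884,  0.00356454,  0.00091429,  0.00080763,
       -0.00035089]), 'tau': array([ 7.88835478e-04, -5.21562016e+01,  4.65653729e+01,  1.59567478e-02,
        5.02622379e-05,  1.28477700e-05]), 'tool_pos': array([ 0.22205714, -0.50293107,  0.2102729 ]), 'tcp_rot': array([-3.07284751e+00, -6.48188988e-01,  3.91810299e-04]), 'ft_force': array([-0.37213763, -0.81488205, -0.04569068]), 'torque': array([ 0.04220878, -0.04488948,  0.01255027]), 'grip_force': 0.0, 'grip_width': 0.08511477296860534}
```

View pics/side0.png

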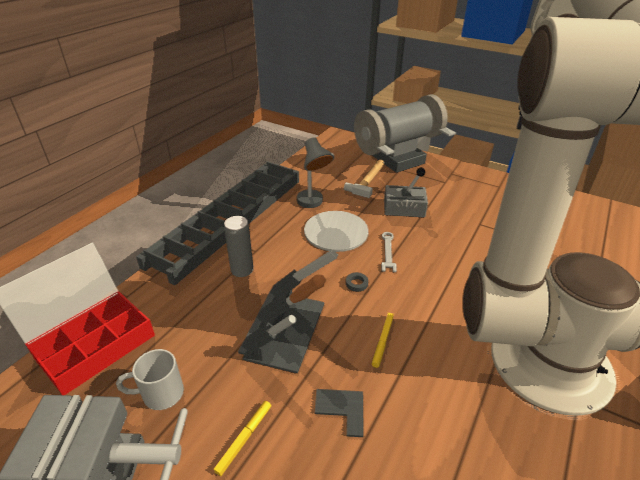

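View pics/top0.png

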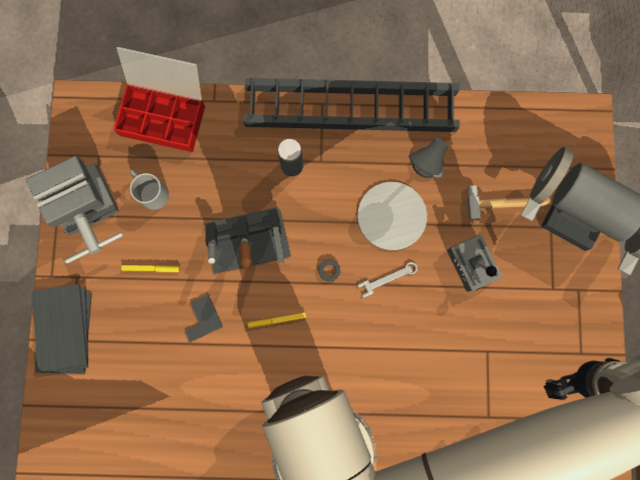

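Side view: rack near (285,330), chisel the flat bar at (320,262), plate (336,231), can (238,245), dimmer box (406,200) with ball (421,172). Top view: chisel (277,240), file handle (245,250), punch (211,260), plate (392,215), lamp head (428,160), box (473,263), ball (491,271).

Run:
```python
from h import *
ims=[]
for n,(x0,y0,x1,y1) in dict(top=(195,195,305,285),side=(230,225,360,375)).items():
    im,d=load(n); ims.append(cv2.resize(im[y0:y1,x0:x1,::-1],None,fx=400/(x1-x0),fy=400/(x1-x0),interpolation=cv2.INTER_CUBIC))
h=max(i.shape[0] for i in ims)
cv2.imwrite('pics/c1.png',np.hstack([cv2.copyMakeBorder(i,0,h-i.shape[0],0,0,0) for i in ims]))
im,d=load('top');P=cloud('top',d)
# plate: z 0.004..0.02 near
def blob(cond,u0,v0,u1,v1):
    m=np.zeros((480,640),np.uint8);m[v0:v1,u0:u1]=cond[v0:v1,u0:u1];return m
z=P[...,2]
sat=cv2.cvtColor(im,cv2.COLOR_RGB2HSV)[...,1]
m=blob((sat<60)&(z<0.03),350,175,432,255);c=max(cv2.findContours(m,0,2)[0],key=cv2.contourArea);(u,v),r=cv2.minEnclosingCircle(c);print('plate px',u,v,r,P[int(v),int(u)].round(3))
def rect(name,m):
    q=P[m>0][:,:2].astype(np.float32);print(name,m.sum(),cv2.minAreaRect(q*1000),'z',np.percentile(P[m>0][:,2],[5,50,95]).round(3))
rect('box top',blob((z>0.048)&(z<0.062)&(sat<90),435,225,510,300))
rect('ball',blob((z>0.09),435,225,520,300))
q=P[blob(z>0.09,435,225,520,300)>0];print('ball mean',q.mean(0),q[:,2].max())
rect('rack base',blob((z>0.004)&(z<0.014)&(sat<90),195,195,300,285))
rect('can',blob(z>0.14,270,130,310,180))
rect('lamp',blob(z>0.1,400,120,460,190));
print('bench z',np.median(z[300:360,300:360]))
rect('rackall',blob((z>0.06),195,195,300,285))
m=blob(z>0.1,195,195,300,285);k,l,s,ce=cv2.connectedComponentsWithStats(m)
for i in range(1,k):
    if s[i,4]>8: print(s[i],ce[i].round(1),P[l==i].mean(0).round(3),P[l==i].max(0).round(3),P[l==i].min(0).round(3))
```

```text
plate px 391.78570556640625 215.58163452148438 34.81472396850586 [ 0.598 -0.158  0.011]
box top 1376 ((477.2896728515625, -362.65911865234375), (118.88556671142578, 88.24930572509766), 24.749547958374023) z [0.05  0.055 0.061]
ball 132 ((390.7162780761719, -179.35618591308594), (31.784337997436523, 436.90325927734375), 17.655231475830078) z [0.1   0.137 1.504]
ball mean [ 0.43383717 -0.32526036  0.29747404] 1.5044460930572956
rack base 1669 ((525.0432739257812, 211.3505859375), (131.03138732910156, 199.48617553710938), 14.523774147033691) z [0.005 0.009 0.013]
can 423 ((528.68359375, 78.5333480834961), (448.9107360839844, 53.52053451538086), 7.1650614738464355) z [0.143 0.15  0.156]
lamp 926 ((537.681396484375, -99.40248107910156), (86.84254455566406, 511.8158264160156), 51.98685836791992) z [0.184 0.202 0.217]
bench z 0.0002795343329361092
rackall 1172 ((422.850341796875, 170.57373046875), (319.856201171875, 187.6202850341797), 21.847434997558594) z [0.067 0.112 0.182]
[272 228  12  35 201] [277.9 245.5] [0.493 0.121 0.149] [0.542 0.14  0.19 ] [0.452 0.106 0.101]
[239 238  13  31 302] [244.6 253.9] [0.47  0.196 0.159] [0.515 0.215 1.504] [0.309 0.024 0.1  ]
[208 245   8  19 121] [211.  254.1] [0.47  0.277 0.138] [0.496 0.291 1.504] [0.309 0.024 0.1  ]
```

View pics/c1.png

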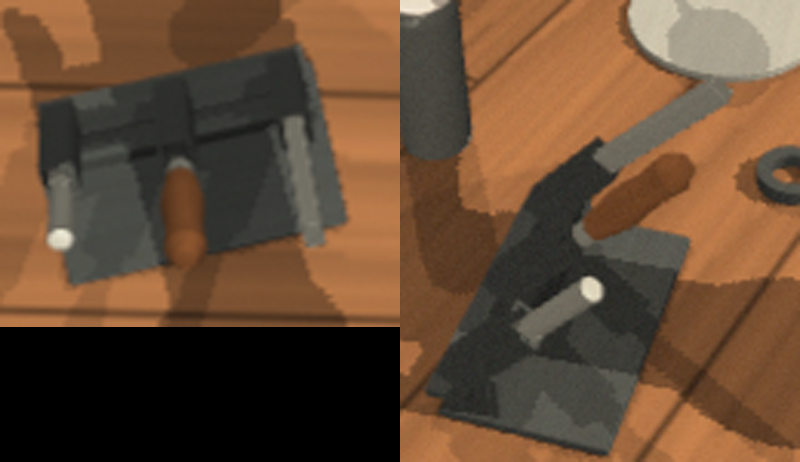

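```bash
cat >> h.py <<'E'
from scipy.spatial.transform import Rotation as Ro
def plan(p,R,N,cur=None):
    """equal row repeated N times (shift, then turn) from cur to (p,R)"""
    if cur is None:
        s=robot.observe(); cur=(s['tool_pos'],Ro.from_rotvec(s['tcp_rot']))
    p0,R0=cur; r=(R0.inv()*R).as_rotvec(); S=sum(Ro.from_rotvec(r*k/N).as_matrix() for k in range(N))
    d=np.linalg.solve(S,R0.inv().apply(np.array(p)-p0))
    print(N,'x',(d*1000).round(1).tolist(),np.degrees(r/N).round(2).tolist())
def frame(z,y,near=None):
    z=np.array(z,float);z/=np.linalg.norm(z);y=np.array(y,float);y-=z*(y@z);y/=np.linalg.norm(y)
    c=[Ro.from_matrix(np.stack([np.cross(s*y,z),s*y,z],1)) for s in(1,-1)]
    if near is None: near=Ro.from_rotvec(robot.observe()['tcp_rot'])
    return min(c,key=lambda q:(near.inv()*q).magnitude())
E
python3 - <<'E'
from h import *
im,d=load('top');P=cloud('top',d);z=P[...,2];ok=d>0
m=ok&(z>0.095)&(z<.3);m[:225]=0;m[300:]=0;m[:,:435]=0;m[:,520:]=0
q=P[m];print('ball top',len(q),q.mean(0).round(4),q.max(0).round(3),q.min(0).round(3))
im2,d2=load('side');Q=cloud('side',d2)
m=(d2>0)&(Q[...,2]>.1)&(np.hypot(Q[...,0]-.44,Q[...,1]+.38)<.06)&(Q[...,2]<.2);q=Q[m];print('ball side',len(q),q.mean(0).round(4),q.max(0).round(3),q.min(0).round(3))
A=[]
for C,dd,I in((P,d,im),(Q,d2,im2)):
    m=(dd>0)&(C[...,2]>.105)&(C[...,2]<.22)&(np.hypot(C[...,0]-.49,C[...,1]-.12)<.075)&(cv2.cvtColor(I,cv2.COLOR_RGB2HSV)[...,1]<70)
    m=cv2.erode(m.astype(np.uint8),np.ones((2,2)))>0
    q=C[m];c=q.mean(0);u,s,v=np.linalg.svd(q-c,full_matrices=False);a=v[0]*np.sign(v[0][2]);t=(q-c)@a
    print('chisel',len(q),c.round(4),a.round(3),'lean',np.degrees(np.arccos(a[2])).round(1),'yaw',np.degrees(np.arctan2(-a[1],-a[0])).round(1),'ends',(c+a*t.min()).round(3),(c+a*t.max()).round(3),'sv',(s/np.sqrt(len(q))).round(4),'normal',v[2].round(2))
b=np.radians(24.7);bx=np.array([np.cos(b),np.sin(b),0]);h=np.array([.4773,-.3627,0])
R=frame([0,0,-1],bx)
p1=h-bx*.030+[0,0,.2];plan(p1,R,12)
print(p1,R.as_rotvec())
E
```

```text
ball top 114 [ 0.4508 -0.3736  0.1317] [ 0.468 -0.364  0.146] [ 0.438 -0.39   0.095]
ball side 89 [ 0.452  -0.3717  0.128 ] [ 0.466 -0.364  0.144] [ 0.439 -0.383  0.102]
chisel 144 [0.4889 0.1187 0.1543] [-0.708 -0.184  0.682] lean 47.0 yaw 14.6 ends [0.532 0.13  0.113] [0.458 0.111 0.184] sv [0.0316 0.0041 0.0032] normal [-0.25  0.97  0.  ]
chisel 309 [0.4884 0.1235 0.147 ] [-0.664 -0.186  0.724] lean 43.6 yaw 15.6 ends [0.528 0.135 0.104] [0.458 0.115 0.18 ] sv [0.0309 0.0051 0.0018] normal [ 0.28 -0.96  0.01]
12 x [16.7, -17.4, 0.9] [-0.0, 0.0, 7.43]
[ 0.45004475 -0.37523601  0.2       ] [ 2.64516418 -1.69490733  0.        ]
```

Run:
```python
from h import *
b=np.radians(24.7);bx=np.array([np.cos(b),np.sin(b),0]);h=np.array([.4773,-.3627,0])
R=frame([0,0,-1],bx)*Ro.from_euler('z',180,degrees=True)
print(R.apply([0,1,0]))
plan(h-bx*.030+[0,0,.2],R,14)
```

```text
[0.90850818 0.41786707 0.        ]
14 x [16.6, 12.4, 0.7] [-0.0, -0.0, -6.49]
```

{"fn": "drive_tool", "kwargs": {
  "motion": [
    [16.6, 12.4, 0.7, 0, 0, -6.5],
    [16.6, 12.4, 0.7, 0, 0, -6.5],
    [16.6, 12.4, 0.7, 0, 0, -6.5],
    [16.6, 12.4, 0.7, 0, 0, -6.5],
    [16.6, 12.4, 0.7, 0, 0, -6.5],
    [16.6, 12.4, 0.7, 0, 0, -6.5],
    [16.6, 12.4, 0.7, 0, 0, -6.5],
    [16.6, 12.4, 0.7, 0, 0, -6.5],
    [16.6, 12.4, 0.7, 0, 0, -6.5],
    [16.6, 12.4, 0.7, 0, 0, -6.5],
    [16.6, 12.4, 0.7, 0, 0, -6.5],
    [16.6, 12.4, 0.7, 0, 0, -6.5]
  ],
  "hand": 85
}}

```text
t: 1.1
tool_pos: [0.4349, -0.4132, 0.2017]
tcp_rot: [-1.973, -2.443, -0.0]
ft_force: [0.5, -0.8, 0.2]
grip_width: 0.0849
grip_force: 0.0
```

{"fn": "drive_tool", "kwargs": {
  "motion": [
    [16.6, 12.4, 0.7, 0, 0, -6.5],
    [16.6, 12.4, 0.7, 0, 0, -6.5],
    [0, 0, 0, 0, 0, 0],
    [0, 0, 0, 0, 0, 0]
  ]
}}

```text
t: 1.43
tool_pos: [0.4497, -0.3749, 0.2009]
tcp_rot: [-1.692, -2.647, 0.0]
ft_force: [0.3, -0.9, 0.0]
grip_width: 0.085
grip_force: 0.0
```

Run:
```python
from h import *
b=np.radians(24.7);bx=np.array([np.cos(b),np.sin(b),0]);h=np.array([.4773,-.3627,0])
s=robot.observe();print(s['q'].round(3),s['tool_pos'].round(4))
R=frame([0,0,-1],bx)
plan(h-bx*.028+[0,0,.107],R,6)
```

```text
[-0.695  0.17   0.249  1.649 -0.     0.443] [ 0.4497 -0.3749  0.2009]
6 x [-0.1, 0.4, 15.7] [-0.0, -0.0, 0.02]
```

{"fn": "drive_tool", "kwargs": {
  "motion": [
    [0, 0.4, 15.7, 0, 0, 0],
    [0, 0.4, 15.7, 0, 0, 0],
    [0, 0.4, 15.7, 0, 0, 0],
    [0, 0.4, 15.7, 0, 0, 0],
    [0, 0.4, 15.7, 0, 0, 0],
    [0, 0.4, 15.7, 0, 0, 0],
    [0, 0, 0, 0, 0, 0]
  ]
}}

```text
t: 2.02
tool_pos: [0.45, -0.3745, 0.1033]
tcp_rot: [-1.694, -2.64, -0.001]
ft_force: [-0.7, 0.6, -0.1]
grip_width: 0.0852
grip_force: 0.0
```

{"fn": "drive_tool", "kwargs": {
  "motion": [
    [0, 0, 0, 0, 0, 0],
    [0, 0, 0, 0, 0, 0],
    [0, 0, 0, 0, 0, 0],
    [0, 0, 0, 0, 0, 0],
    [0, 0, 0, 0, 0, 0],
    [0, 0, 0, 0, 0, 0],
    [0, 0, 0, 0, 0, 0],
    [0, 0, 0, 0, 0, 0]
  ],
  "hand": 31,
  "newtons": 20
}}

```text
t: 2.68
tool_pos: [0.4516, -0.3747, 0.1072]
tcp_rot: [1.692, 2.646, -0.001]
ft_force: [-1.7, -1.1, 1.4]
grip_width: 0.0311
grip_force: 1.2
```

Run:
```python
from h import *
im,d=grab('top');a=im[225:305,430:530];im2,d2=grab('side');b=im2[130:230,360:460]
cv2.imwrite('pics/c2.png',np.hstack([cv2.resize(a[:,:,::-1],(400,320),interpolation=2),cv2.resize(b[:,:,::-1],(320,320),interpolation=2)]))
b=np.radians(24.7);bx=np.array([np.cos(b),np.sin(b),0]);h=np.array([.4773,-.3627,0])
plan(h+[0,0,.111],frame([0,0,-1],bx),8)
```

```text
8 x [0.0, 3.5, -0.5] [-0.0, 0.0, 0.01]
```

View pics/c2.png

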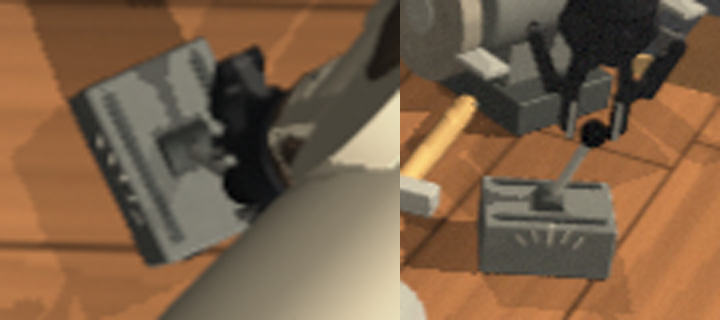

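The side view shows the ball (595,133) between the two fingers; now carry it upright.

{"fn": "drive_tool", "kwargs": {
  "motion": [
    [0, 3.7, -0.5, 0, 0, 0],
    [0, 3.7, -0.5, 0, 0, 0],
    [0, 3.7, -0.5, 0, 0, 0],
    [0, 3.7, -0.5, 0, 0, 0],
    [0, 3.7, -0.5, 0, 0, 0],
    [0, 3.7, -0.5, 0, 0, 0],
    [0, 3.7, -0.5, 0, 0, 0],
    [0, 3.7, -0.5, 0, 0, 0],
    [0, 0, 0, 0, 0, 0],
    [0, 0, 0, 0, 0, 0],
    [0, 0, 0, 0, 0, 0]
  ]
}}

```text
t: 3.7
tool_pos: [0.4786, -0.362, 0.1107]
tcp_rot: [-1.692, -2.647, -0.0]
ft_force: [0.4, -0.5, -0.9]
grip_width: 0.031
grip_force: 0.0
```

{"fn": "drive_tool", "kwargs": {
  "motion": [
    [0, 0, 0, 0, 0, 0],
    [0, 0, 0, 0, 0, 0],
    [0, 0, 0, 0, 0, 0],
    [0, 0, 0, 0, 0, 0],
    [0, 0, 0, 0, 0, 0],
    [0, 0, 0, 0, 0, 0]
  ],
  "hand": 75
}}

```text
t: 4.2
tool_pos: [0.4785, -0.3621, 0.1109]
tcp_rot: [-1.692, -2.647, -0.0]
ft_force: [-0.4, 0.0, -0.7]
grip_width: 0.0749
grip_force: 0.0
```

{"fn": "drive_tool", "kwargs": {
  "motion": [
    [0, 0, -10, 0, 0, 0],
    [0, 0, -20, 0, 0, 0],
    [0, 0, -20, 0, 0, 0],
    [0, 0, -25, 0, 0, 0],
    [0, 0, -25, 0, 0, 0],
    [0, 0, -25, 0, 0, 0],
    [0, 0, -25, 0, 0, 0]
  ]
}}

```text
t: 4.78
tool_pos: [0.4783, -0.3619, 0.2631]
tcp_rot: [1.692, 2.646, -0.0]
ft_force: [-0.3, -0.6, 0.8]
grip_width: 0.0751
grip_force: 0.0
```

Run:
```python
from h import *
im2,d2=grab('side');b=im2[130:230,360:460]
Q=cloud('side',d2)
m=(d2>0)&(Q[...,2]>.112)&(np.hypot(Q[...,0]-.47,Q[...,1]+.37)<.06)&(Q[...,2]<.16);q=Q[m];print('ball side',len(q),q.mean(0).round(4),q.max(0).round(3),q.min(0).round(3))
m=(d2>0)&(Q[...,2]>.05)&(np.hypot(Q[...,0]-.477,Q[...,1]+.363)<.08)&(Q[...,2]<.06);print(cv2.minAreaRect((Q[m][:,:2]*1000).astype(np.float32)))
cv2.imwrite('pics/c3.png',cv2.resize(b[:,:,::-1],(320,320),interpolation=2))
s=robot.observe();print(s['q'].round(3))
e=np.array([.4887,.121,.150])   # on-axis guess
```

```text
ball side 78 [ 0.4783 -0.3586  0.1371] [ 0.491 -0.351  0.151] [ 0.467 -0.369  0.114]
((479.52532958984375, -362.82354736328125), (119.65787506103516, 92.6396484375), 26.10651206970215)
[-0.648  0.239  0.461  1.786 -0.     0.49 ]
```

View pics/c3.png

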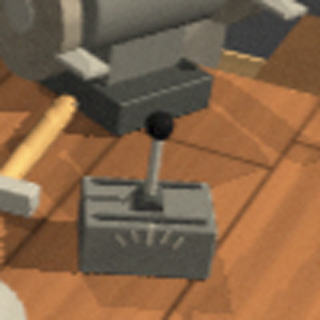

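```bash
cat >> h.py <<'E'
yw=np.radians(14.8);RX=np.array([np.cos(yw),np.sin(yw),0]);RY=np.array([-np.sin(yw),np.cos(yw),0]);Z=np.array([0,0,1.])
def ax(l): l=np.radians(l); return -np.sin(l)*RX+np.cos(l)*Z
E
python3 - <<'E'
from h import *
print(proj('side',(.4785,-.3627,.135)))
c=np.array([.486,.117,.1475]);a=ax(43.5)
g=c+a*(.128-c[2])/a[2]
t=-np.sin(np.radians(20))*RX-np.cos(np.radians(20))*Z
R=frame(t,RY);print(g,R.apply([0,1,0]))
tcp=g+t*.019;pre=tcp-t*.11;print(tcp.round(3),pre.round(3))
plan(pre,R,18)
E
```

```text
(np.float64(409.2605244050261), np.float64(169.7362786642595))
[0.50389088 0.12172697 0.128     ] [-0.25544576  0.96682339  0.        ]
[0.498 0.12  0.11 ] [0.534 0.13  0.214]
18 x [10.3, 28.1, 3.6] [0.77, 0.95, -4.4]
```

The ball sits on the vertical above the hinge (409,170), so the lever is upright. On to the chisel.

{"fn": "drive_tool", "kwargs": {
  "motion": [
    [10.3, 28.1, 3.6, 0.77, 0.95, -4.4],
    [10.3, 28.1, 3.6, 0.77, 0.95, -4.4],
    [10.3, 28.1, 3.6, 0.77, 0.95, -4.4],
    [10.3, 28.1, 3.6, 0.77, 0.95, -4.4],
    [10.3, 28.1, 3.6, 0.77, 0.95, -4.4],
    [10.3, 28.1, 3.6, 0.77, 0.95, -4.4],
    [10.3, 28.1, 3.6, 0.77, 0.95, -4.4],
    [10.3, 28.1, 3.6, 0.77, 0.95, -4.4],
    [10.3, 28.1, 3.6, 0.77, 0.95, -4.4]
  ],
  "hand": 45
}}

```text
t: 5.58
tool_pos: [0.5978, -0.1257, 0.2261]
tcp_rot: [-0.645, -2.882, 0.031]
ft_force: [0.4, 0.4, -0.3]
grip_width: 0.0449
grip_force: 0.0
```

{"fn": "drive_tool", "kwargs": {
  "motion": [
    [10.3, 28.1, 3.6, 0.77, 0.95, -4.4],
    [10.3, 28.1, 3.6, 0.77, 0.95, -4.4],
    [10.3, 28.1, 3.6, 0.77, 0.95, -4.4],
    [10.3, 28.1, 3.6, 0.77, 0.95, -4.4],
    [10.3, 28.1, 3.6, 0.77, 0.95, -4.4],
    [10.3, 28.1, 3.6, 0.77, 0.95, -4.4],
    [10.3, 28.1, 3.6, 0.77, 0.95, -4.4],
    [10.3, 28.1, 3.6, 0.77, 0.95, -4.4],
    [10.3, 28.1, 3.6, 0.77, 0.95, -4.4],
    [0, 0, 0, 0, 0, 0],
    [0, 0, 0, 0, 0, 0]
  ]
}}

```text
t: 6.5
tool_pos: [0.5331, 0.1318, 0.2086]
tcp_rot: [0.366, -2.766, 0.057]
ft_force: [0.8, 0.0, -0.4]
grip_width: 0.0448
grip_force: 0.0
```

Run:
```python
from h import *
im,d=grab('top');im2,d2=grab('side')
a=im[195:295,195:320];b=im2[180:380,200:400]
cv2.imwrite('pics/c4.png',np.hstack([cv2.resize(a[:,:,::-1],(400,320),interpolation=2),cv2.resize(b[:,:,::-1],(320,320),interpolation=2)]))
c=np.array([.486,.117,.1475]);a=ax(43.5);g=c+a*(.128-c[2])/a[2]
t=-np.sin(np.radians(20))*RX-np.cos(np.radians(20))*Z
s=robot.observe();print(s['q'].round(3),s['tool_pos'].round(4));plan(g+t*.019,frame(t,RY),10)
```

```text
[ 2.400e-01  4.810e-01  6.010e-01  2.044e+00 -1.000e-03 -2.000e-02] [0.5339 0.1301 0.2085]
10 x [0.1, -0.1, 10.5] [0.03, -0.02, 0.01]
```

View pics/c4.png

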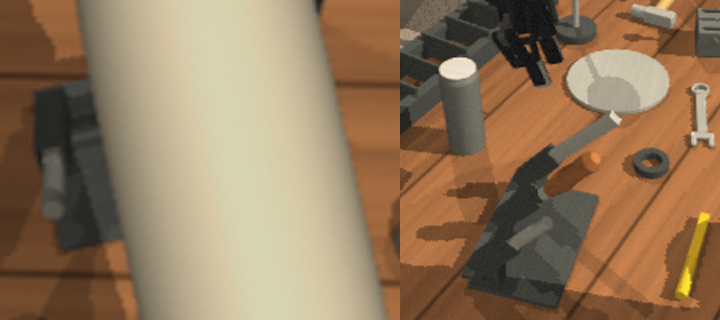

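The fingers (crop 540,60) are above the chisel in the side view and the file handle stands clear. Go down.

{"fn": "drive_tool", "kwargs": {
  "motion": [
    [0, 0, 10.5, 0, 0, 0],
    [0, 0, 10.5, 0, 0, 0],
    [0, 0, 10.5, 0, 0, 0],
    [0, 0, 10.5, 0, 0, 0],
    [0, 0, 10.5, 0, 0, 0],
    [0, 0, 10.5, 0, 0, 0],
    [0, 0, 10.5, 0, 0, 0],
    [0, 0, 0, 0, 0, 0]
  ]
}}

```text
t: 7.27
tool_pos: [0.5085, 0.1228, 0.1379]
tcp_rot: [0.358, -2.764, 0.056]
ft_force: [-0.3, 0.9, -0.7]
grip_width: 0.0449
grip_force: 0.0
```

Run:
```python
from h import *
im2,d2=grab('side');b=im2[215:345,240:370]
cv2.imwrite('pics/c5.png',cv2.resize(b[:,:,::-1],(520,520),interpolation=2))
```

```text
(no output)
```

View pics/c5.png

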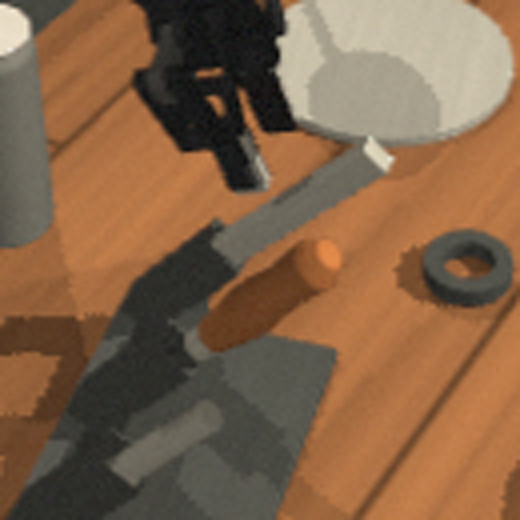

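The near finger tip (250,180) is on this side of the bar, the far finger beyond it; continue and close.

{"fn": "drive_tool", "kwargs": {
  "motion": [
    [0, 0, 9, 0, 0, 0],
    [0, 0, 9, 0, 0, 0],
    [0, 0, 9, 0, 0, 0],
    [0, 0, 3, 0, 0, 0],
    [0, 0, 0, 0, 0, 0]
  ]
}}

```text
t: 7.73
tool_pos: [0.4989, 0.1212, 0.1112]
tcp_rot: [0.361, -2.766, 0.056]
ft_force: [-0.6, -0.1, 0.6]
grip_width: 0.0449
grip_force: 0.0
```

{"fn": "drive_tool", "kwargs": {
  "motion": [
    [0, 0, 0, 0, 0, 0],
    [0, 0, 0, 0, 0, 0],
    [0, 0, 0, 0, 0, 0],
    [0, 0, 0, 0, 0, 0],
    [0, 0, 0, 0, 0, 0],
    [0, 0, 0, 0, 0, 0],
    [0, 0, 0, 0, 0, 0],
    [0, 0, 0, 0, 0, 0],
    [0, 0, 0, 0, 0, 0],
    [0, 0, 0, 0, 0, 0]
  ],
  "hand": 5,
  "newtons": 90
}}

```text
t: 8.57
tool_pos: [0.4992, 0.1216, 0.1118]
tcp_rot: [0.362, -2.767, 0.056]
ft_force: [1.8, -1.9, 5.3]
grip_width: 0.0093
grip_force: 88.4
```

Run:
```python
from h import *
s=robot.observe();print(s['tool_pos'],s['grip_width'],s['grip_force'],s['ft_force'])
im2,d2=grab('side');b=im2[215:345,240:370]
cv2.imwrite('pics/c6.png',cv2.resize(b[:,:,::-1],(520,520),interpolation=2))
R=Ro.from_rotvec(s['tcp_rot'])
plan(s['tool_pos']+ax(41.5)*.1,R,10)
```

```text
[0.4992087  0.12158868 0.11183444] 0.009332575299791573 88.41017633691081 [ 1.75167664 -1.87175013  5.33002371]
10 x [8.8, 0.1, -4.7] [-0.0, 0.0, -0.0]
```

View pics/c6.png

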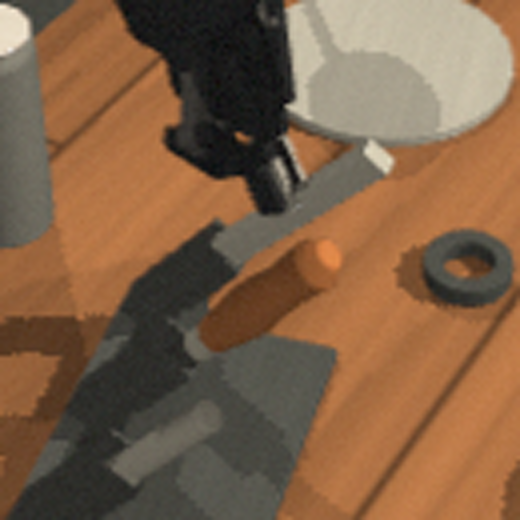

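The near fingertip (270,212) ends about mid-bar, so the hold is shallow; reopen, go 11 mm deeper and close again.

{"fn": "drive_tool", "kwargs": {
  "motion": [
    [0, 0, 0, 0, 0, 0],
    [0, 0, 0, 0, 0, 0],
    [0, 0, 0, 0, 0, 0],
    [0, 0, 0, 0, 0, 0],
    [0, 0, 5.5, 0, 0, 0],
    [0, 0, 5.5, 0, 0, 0],
    [0, 0, 0, 0, 0, 0]
  ],
  "hand": 40,
  "newtons": 20
}}

```text
t: 9.2
tool_pos: [0.4943, 0.1206, 0.0994]
tcp_rot: [0.362, -2.764, 0.056]
ft_force: [-0.3, 0.4, -0.7]
grip_width: 0.0401
grip_force: 0.0
```

{"fn": "drive_tool", "kwargs": {
  "motion": [
    [0, 0, 0, 0, 0, 0],
    [0, 0, 0, 0, 0, 0],
    [0, 0, 0, 0, 0, 0],
    [0, 0, 0, 0, 0, 0],
    [0, 0, 0, 0, 0, 0],
    [0, 0, 0, 0, 0, 0],
    [0, 0, 0, 0, 0, 0],
    [0, 0, 0, 0, 0, 0],
    [0, 0, 0, 0, 0, 0],
    [0, 0, 0, 0, 0, 0]
  ],
  "hand": 5,
  "newtons": 100
}}

```text
t: 10.03
tool_pos: [0.4951, 0.1206, 0.1009]
tcp_rot: [0.362, -2.766, 0.056]
ft_force: [-0.2, -2.1, 4.2]
grip_width: 0.0104
grip_force: 98.4
```

Run:
```python
from h import *
s=robot.observe();print(s['tool_pos'],s['grip_width'],s['grip_force'],s['ft_force'])
im2,d2=grab('side');b=im2[215:345,240:370]
cv2.imwrite('pics/c7.png',cv2.resize(b[:,:,::-1],(520,520),interpolation=2))
```

```text
[0.49510698 0.12064956 0.10093933] 0.010395215384873731 98.39363340579439 [-0.20032769 -2.10574587  4.16415842]
```

View pics/c7.png

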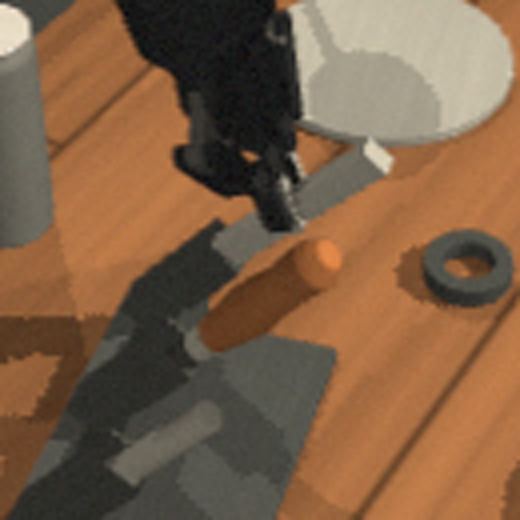

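The fingertips now reach the bar's lower edge (280,228): a full hold. Draw it out.

{"fn": "drive_tool", "kwargs": {
  "motion": [
    [4.4, 0, -2.4, 0, 0, 0],
    [4.4, 0, -2.4, 0, 0, 0],
    [6, 0, -3.2, 0, 0, 0],
    [6, 0, -3.2, 0, 0, 0]
  ]
}}

```text
t: 10.42
tool_pos: [0.4794, 0.1167, 0.1185]
tcp_rot: [0.362, -2.765, 0.056]
ft_force: [0.4, 0.8, -4.0]
grip_width: 0.0104
grip_force: 97.8
```

{"fn": "drive_tool", "kwargs": {
  "motion": [
    [8.8, 0, -4.7, 0, 0, 0],
    [8.8, 0, -4.7, 0, 0, 0],
    [8.8, 0, -4.7, 0, 0, 0],
    [8.8, 0, -4.7, 0, 0, 0],
    [8.8, 0, -4.7, 0, 0, 0],
    [8.8, 0, -4.7, 0, 0, 0],
    [8.8, 0, -4.7, 0, 0, 0],
    [8.8, 0, -4.7, 0, 0, 0],
    [0, 0, 0, 0, 0, 0]
  ]
}}

```text
t: 11.17
tool_pos: [0.4282, 0.1025, 0.1801]
tcp_rot: [0.362, -2.768, 0.056]
ft_force: [0.5, 0.5, -3.3]
grip_width: 0.0103
grip_force: 97.7
```

Run:
```python
from h import *
s=robot.observe();print(s['q'].round(3))
R=Ro.from_rotvec(s['tcp_rot'])
plan(s['tool_pos']+[0,0,.13],R,10)
im2,d2=grab('side');b=im2[155:345,230:420]
cv2.imwrite('pics/c8.png',cv2.resize(b[:,:,::-1],(520,520),interpolation=2))
```

```text
[ 0.236  0.182  0.169  1.909 -0.002 -0.024]
10 x [4.5, 0.1, -12.2] [0.0, 0.0, 0.0]
```

View pics/c8.png

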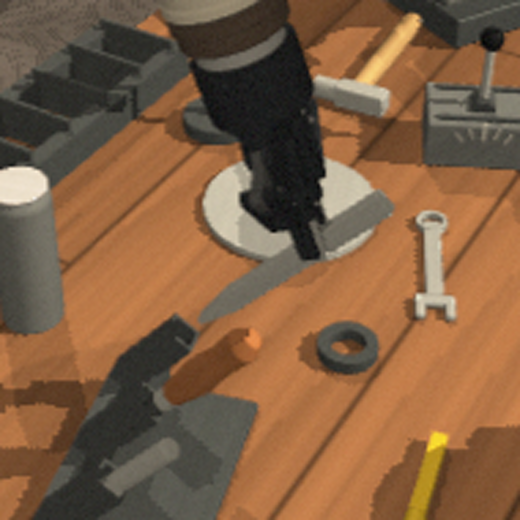

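The chisel is out, edge at (205,318) clear of the socket, head at (390,205). Lift straight up, then measure its axis in the gripper.

{"fn": "drive_tool", "kwargs": {
  "motion": [
    [4.5, 0, -12.2, 0, 0, 0],
    [4.5, 0, -12.2, 0, 0, 0],
    [4.5, 0, -12.2, 0, 0, 0],
    [4.5, 0, -12.2, 0, 0, 0],
    [4.5, 0, -12.2, 0, 0, 0],
    [4.5, 0, -12.2, 0, 0, 0],
    [4.5, 0, -12.2, 0, 0, 0],
    [4.5, 0, -12.2, 0, 0, 0],
    [4.5, 0, -12.2, 0, 0, 0],
    [4.5, 0, -12.2, 0, 0, 0],
    [0, 0, 0, 0, 0, 0]
  ]
}}

```text
t: 12.13
tool_pos: [0.4296, 0.102, 0.3096]
tcp_rot: [0.362, -2.768, 0.056]
ft_force: [0.8, 0.2, -4.9]
grip_width: 0.0104
grip_force: 98.0
```

```bash
cat >> h.py <<'E'
def chisel():
    s=robot.observe();R=Ro.from_rotvec(s['tcp_rot']);p=s['tool_pos'];I,dd=grab('side');C=cloud('side',dd)
    L=R.inv().apply((C-p).reshape(-1,3)).reshape(C.shape)   # tool frame
    S=cv2.cvtColor(I,cv2.COLOR_RGB2HSV)
    m=(dd>0)&(abs(L[...,1])<.014)&(np.hypot(L[...,0],L[...,2]+.019)<.16)&(np.hypot(L[...,0],L[...,2]+.019)>.02)&(L[...,2]>-.075)&(S[...,2]>60)
    n,l,st,ce=cv2.connectedComponentsWithStats(cv2.erode(m.astype(np.uint8),np.ones((2,2))))
    pts=np.concatenate([L[l==i] for i in range(1,n) if st[i,4]>25]);q=pts[:,[0,2]]
    vx,vz,x0,z0=cv2.fitLine(q.astype(np.float32),cv2.DIST_HUBER,0,.001,.001).ravel()
    d=np.array([vx,0,vz]);d*=np.sign(d[2])   # towards the edge (tool +z side)
    c=np.array([x0,-0.0,z0]);t=(pts-c)@d
    print('n',len(pts),'dir',d.round(3),'y',pts[:,1].mean().round(4),'resid',np.std((q-[x0,z0])@[-d[2],d[0]]).round(4),'ends',t.min().round(3),t.max().round(3))
    e=c+d*t.max();h=c+d*t.min();print('tool-frame edge',e.round(3),'head',h.round(3))
    E,H=p+R.apply(e),p+R.apply(h);print('edge',E.round(3),'head',H.round(3),'tilt of edge dir deg',np.degrees(np.arcsin(R.apply(d)[2])).round(2))
    return e,h,d
E
python3 - <<'E'
from h import *
chisel()
E
```

```text
n 670 dir [-0.894 -0.     0.449] y 0.0053 resid 0.0054 ends -0.086 0.111
tool-frame edge [-0.115 -0.     0.027] head [ 0.062  0.    -0.062]
edge [0.524 0.128 0.245] head [0.394 0.092 0.389] tilt of edge dir deg -46.82
```

```bash
cat >> h.py <<'E'
def final(N,e,d,psi=-15):
    p_=np.radians(psi);u=np.array([np.cos(p_),np.sin(p_),0]);y=np.array([-np.sin(p_),np.cos(p_),0])
    A=np.stack([d,[0,1,0],np.cross(d,[0,1,0])],1);B=np.stack([u,y,np.cross(u,y)],1)
    R=Ro.from_matrix(B@np.linalg.inv(A));E=np.array([.598,-.158,.25])-.015*u;p=E-R.apply(e)
    print('target',p.round(3),'toolz',R.apply([0,0,1]).round(2),'tooly',R.apply([0,1,0]).round(2));plan(p,R,N)
E
python3 - <<'E'
from h import *
final(24,np.array([-.115,0,.027]),np.array([-.894,0,.449]))
E
```

```text
target [ 0.473 -0.124  0.223] toolz [ 0.43 -0.12 -0.89] tooly [0.26 0.97 0.  ]
24 x [-1.6, -9.3, 4.1] [0.09, -1.91, 1.28]
```

{"fn": "drive_tool", "kwargs": {
  "motion": [
    [-1.6, -9.3, 4.1, 0.1, -1.9, 1.3],
    [-1.6, -9.3, 4.1, 0.1, -1.9, 1.3],
    [-1.6, -9.3, 4.1, 0.1, -1.9, 1.3],
    [-1.6, -9.3, 4.1, 0.1, -1.9, 1.3],
    [-1.6, -9.3, 4.1, 0.1, -1.9, 1.3],
    [-1.6, -9.3, 4.1, 0.1, -1.9, 1.3],
    [-1.6, -9.3, 4.1, 0.1, -1.9, 1.3],
    [-1.6, -9.3, 4.1, 0.1, -1.9, 1.3],
    [-1.6, -9.3, 4.1, 0.1, -1.9, 1.3],
    [-1.6, -9.3, 4.1, 0.1, -1.9, 1.3],
    [-1.6, -9.3, 4.1, 0.1, -1.9, 1.3],
    [-1.6, -9.3, 4.1, 0.1, -1.9, 1.3]
  ]
}}

```text
t: 13.18
tool_pos: [0.455, -0.0092, 0.2585]
tcp_rot: [0.007, 3.088, -0.086]
ft_force: [-0.1, -0.1, -3.0]
grip_width: 0.0104
grip_force: 97.9
```

{"fn": "drive_tool", "kwargs": {
  "motion": [
    [-1.6, -9.3, 4.1, 0.1, -1.9, 1.3],
    [-1.6, -9.3, 4.1, 0.1, -1.9, 1.3],
    [-1.6, -9.3, 4.1, 0.1, -1.9, 1.3],
    [-1.6, -9.3, 4.1, 0.1, -1.9, 1.3],
    [-1.6, -9.3, 4.1, 0.1, -1.9, 1.3],
    [-1.6, -9.3, 4.1, 0.1, -1.9, 1.3],
    [-1.6, -9.3, 4.1, 0.1, -1.9, 1.3],
    [-1.6, -9.3, 4.1, 0.1, -1.9, 1.3],
    [-1.6, -9.3, 4.1, 0.1, -1.9, 1.3],
    [-1.6, -9.3, 4.1, 0.1, -1.9, 1.3],
    [-1.6, -9.3, 4.1, 0.1, -1.9, 1.3],
    [-1.6, -9.3, 4.1, 0.1, -1.9, 1.3]
  ]
}}

```text
t: 14.18
tool_pos: [0.4699, -0.1253, 0.2198]
tcp_rot: [0.363, 2.66, -0.094]
ft_force: [-0.4, 0.5, -4.1]
grip_width: 0.0106
grip_force: 97.9
```

{"fn": "drive_tool", "kwargs": {
  "motion": [
    [0, 0, 0, 0, 0, 0],
    [0, 0, 0, 0, 0, 0],
    [0, 0, 0, 0, 0, 0],
    [0, 0, 0, 0, 0, 0]
  ]
}}

```text
t: 14.52
tool_pos: [0.4708, -0.1246, 0.2219]
tcp_rot: [0.361, 2.66, -0.093]
ft_force: [0.1, 0.5, -3.9]
grip_width: 0.0104
grip_force: 98.1
```

Run:
```python
from h import *
e,h,d=chisel()
final(4,e,d)
_,dd=load('side');Q=cloud('side',dd)
m=(dd>0)&(Q[...,2]>.112)&(np.hypot(Q[...,0]-.47,Q[...,1]+.37)<.06)&(Q[...,2]<.16);print('ball',m.sum(),Q[m].mean(0).round(4))
s=robot.observe();print(s['t'],abs(s['qvel']).max())
```

```text
n 439 dir [-0.891 -0.     0.454] y 0.005 resid 0.0052 ends -0.115 0.081
tool-frame edge [-0.115 -0.     0.024] head [ 0.06   0.    -0.065]
edge [ 0.58  -0.155  0.251] head [ 0.391 -0.102  0.253] tilt of edge dir deg -0.59
target [ 0.474 -0.125  0.219] toolz [ 0.44 -0.12 -0.89] tooly [ 0.26  0.97 -0.  ]
4 x [-0.5, 0.2, 1.0] [-0.14, -0.15, -0.08]
ball 79 [ 0.4783 -0.3584  0.137 ]
14.5667 0.0024762171786855834
```

Level, edge about 18 mm from the plate's centre at 0.25 m, lever unchanged, arm still: hand in.

```bash
python3 -c "
from bench import robot
print(robot.job_done())"
```

```text
the job is handed in; nothing more can be done
None
```

I handed the job in at about 14.6 s. By my last measurement the lever was straight up and the chisel was in the gripper, within 1° of level, its edge 0.25 m above the bench and about 18 mm from the plate's centre; the judge returned no verdict.

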